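# Lock the orifice plate into its holder

## Task

One of the three seats in the white holder has the steel orifice plate in it; the other two have only a black rubber gasket. Pick up the wooden pusher and, holding it, press the retainer over the steel plate straight down until it snaps fully home, flush with the holder; leave the other two retainers up, keep the gripper itself off the holder and don't disturb the things lying around. Then stand the pusher upright on the table again and let go of it.

Things in the scene. Friction and masses are not known exactly. Their poses are not given: they have to be found in the camera images.
- holder: White plastic block fixed to the table, 90 mm (its x) by 270 mm (its y) by 30 mm high, with three round seats in a row along its y axis, 85 mm apart. Origin at the centre of its underside, z up. Each seat is a round recess 60 mm across and 20 mm deep with a grey ring-shaped retainer in its mouth; a thin disc lies on the recess floor and is seen through the ring's opening.
- seat0 (a point): Centre of the mouth of seat 0, level with the holder's top face (30 mm above the table), at y = -85 mm in the holder's frame; fixed to the holder, z up.
- seat1 (a point): Centre of the mouth of seat 1, level with the holder's top face (30 mm above the table), at y = 0 mm in the holder's frame; fixed to the holder, z up.
- seat2 (a point): Centre of the mouth of seat 2, level with the holder's top face (30 mm above the table), at y = 85 mm in the holder's frame; fixed to the holder, z up.
- retainer0 (a joint): Travel of the grey retainer ring in seat 0 in m: 0 = up, its top 8 mm above the holder's top face (38 mm above the table); 0.008 = snapped home, flush with the top face. The ring is 56 mm outside, 38 mm inside, and slides only vertically. It resists a push with about 15 N at first, falling to nothing half-way down, then snaps down by itself and stays; let go before half-way it springs back up. All three start up.
- retainer1 (a joint): Travel of the grey retainer ring in seat 1 in m: 0 = up, its top 8 mm above the holder's top face (38 mm above the table); 0.008 = snapped home, flush with the top face. The ring is 56 mm outside, 38 mm inside, and slides only vertically. It resists a push with about 15 N at first, falling to nothing half-way down, then snaps down by itself and stays; let go before half-way it springs back up. All three start up.
- retainer2 (a joint): Travel of the grey retainer ring in seat 2 in m: 0 = up, its top 8 mm above the holder's top face (38 mm above the table); 0.008 = snapped home, flush with the top face. The ring is 56 mm outside, 38 mm inside, and slides only vertically. It resists a push with about 15 N at first, falling to nothing half-way down, then snaps down by itself and stays; let go before half-way it springs back up. All three start up.
- plate_mid (a point): Centre of the steel orifice plate, a loose bright disc 52 mm across, 4 mm thick, with a 12 mm bore (z axis = disc axis). It lies on the floor of one of the three seats, not necessarily the same each time, within a few mm of that seat's axis and 12 mm above the table, seen through the retainer's opening. In the other two seats lies a black rubber gasket, 52 mm across with a 26 mm bore, 3 mm thick. It stays where it is and need not be touched.
- pusher_grip (a point): Point on the axis of the pusher's stem 60 mm above the underside of its foot. The pusher is a loose wooden stem 24 mm in diameter on a flat round black foot 46 mm across and 10 mm thick, 100 mm tall in all, 0.1 to 0.2 kg, standing upright on the table to the left or right of the holder; z axis = stem, up.
- can: Bystander: closed small can with a paper label and a pale lid, 52 mm across, 100 mm tall, standing on the opposite side of the holder from the pusher; origin at the centre of its underside.
- meter1: Bystander: blue and black multimeter lying flat, 180 x 85 x 45 mm, behind the holder on the left; origin at the centre of its underside.
- meter2: Bystander: the same kind of multimeter, behind the holder on the right.
- screwdriver: Bystander: screwdriver about 170 mm long lying on the table along the robot's side of the holder.
- pusher: The pusher described at its grip point; origin at the centre of the foot's underside.
Mind the look-alikes: they are no part of the job. Leave any blue or green look-alike of the part that bears plate_mid alone.

How it is judged (in metres and radians):
On the way:
1. the retainer over the steel plate is snapped home while the gripper holds the pusher (((horizontal distance between plate_mid and seat0 below 0.012 m and value of joint retainer0 above 0.0065 m and value of joint each of retainer1, retainer2 below 0.002 m) or (horizontal distance between plate_mid and seat1 below 0.012 m and value of joint retainer1 above 0.0065 m and value of joint each of retainer0, retainer2 below 0.002 m) or (horizontal distance between plate_mid and seat2 below 0.012 m and value of joint retainer2 above 0.0065 m and value of joint each of retainer0, retainer1 below 0.002 m)) and contact force between the fingers and pusher above 3 N), for 0.1 s.
At the end, for the whole second after the job is handed in: The retainer of the seat that holds the steel plate is down by more than 6.5 of its 8 mm with the plate within 12 mm of the seat's axis, the other two retainers are up (less than 2 mm down), and the pusher stands upright on the table (within 6 degrees), released and at rest (((horizontal distance between plate_mid and seat0 below 0.012 m and value of joint retainer0 above 0.0065 m and value of joint each of retainer1, retainer2 below 0.002 m) or (horizontal distance between plate_mid and seat1 below 0.012 m and value of joint retainer1 above 0.0065 m and value of joint each of retainer0, retainer2 below 0.002 m) or (horizontal distance between plate_mid and seat2 below 0.012 m and value of joint retainer2 above 0.0065 m and value of joint each of retainer0, retainer1 below 0.002 m)) and angle between pusher_grip's own z axis and vertical below 0.1 rad and height (world z) of pusher_grip between 0.055 and 0.065 m and linear speed of pusher below 0.02 m/s); the robot touches nothing.
It fails at once if a retainer over a gasket is pressed down by more than 4 mm ((horizontal distance between plate_mid and seat0 above 0.03 m and value of joint retainer0 above 0.004 m) or (horizontal distance between plate_mid and seat1 above 0.03 m and value of joint retainer1 above 0.004 m) or (horizontal distance between plate_mid and seat2 above 0.03 m and value of joint retainer2 above 0.004 m)).
It fails at once if the gripper itself presses on the holder or a retainer with more than 3 N (contact force between the arm and holder above 3 N).
It fails at once if a multimeter, the can or the screwdriver is moved by more than 30 mm (distance of any of meter1, meter2, can, screwdriver from where it was at the start of the episode above 0.03 m).
It also fails if it takes over 48 s, if anything falls off the work surface, if the arm or the gripper's body presses on something with over 40 N, if the wrist force passes 120 N, or if a joint passes its speed limit or range.

## Robot

A 7-joint arm with a two-finger parallel gripper is mounted at the origin on the work surface. World frame = base frame: x ahead of the robot, y to its left, z up, the work surface at z = 0. Lengths are in mm, angles in rad, forces in N, time in s.
With the tool pointing down it reaches from about 425 to 950 mm from the base axis. Payload 16.7 kg.
Tool frame: the origin (TCP) lies midway between the tips of the shut fingers; the grasp point (between the pads) lies 19 mm behind it; x points along the fingers, y is the direction in which the jaws open and shut, and the axes are right-handed (so a half turn about x gives the same grasp; the last joint's range is limited). The gripper opens to 94 mm and grips with 3 to 60 N. Pads are 16 mm wide; open, the fingers measure 119 mm over their backs; the gripper's body (75 mm by 177 mm) begins 78 mm behind the grasp point.
Start: joints at [-1.298, 0.426, 0.074, 1.606, -0.034, 1.111, -0.067], TCP at [276.962, 615.521, 205.467] pointing down, gripper open.
Joint ranges: [-2.85, 2.85], [-0.5, 2.14], [-1.23, 1.37], [0.21, 2.46], [-1.02, 4.16], [0.16, 2.05], [-2.73, 2.73]. Speed limits (rad/s): [1.89, 1.89, 2.39, 2.39, 3.01, 3.01, 3.01].

## Interface

Orientations are given as a rotation vector (axis times angle).
In Python, from plant import sensors, imaging, workorder gives the robot as it stands.
- The arm moves only by the tool move_arm, never from a script. Its argument "motion" is text: rows parted by semicolons, each of 5 numbers parted by spaces: the opening in per cent of the stroke, from 0 (shut) to 100 (fully open), then the shift along the tool's x, y, z in mm, then the turn about the tool's x in degrees. In form: claw x y z yaw; .... A call has exactly 8 rows; each row shifts and turns the commanded pose from where the row before left it, along the tool's axes as they then stand; what a row does not reach is not made up. A row lasts 1/10 s, in which the tool goes at most 50 mm and 8.59 degrees, less where a joint would pass 70% of its speed; a pose out of reach is approached as far as the arm can. A call with a gripper value outside its range is refused whole. The fingers move at their own pace and stop on an object; the grip force is fixed at half the most. Time passes only in rows, so rows that do not move let the fingers close, or fill a call up. It gives the time, the measured TCP pose, the force and the opening at its end, in the units of the state.
- sensors.get_state(): the state, without advancing time (a new reading comes with each control period).
- imaging.camera(name): name is "scene" or "top" or "wrist"; returns (picture, depth): 384x512x3 uint8, red, green, blue; 384x512 float32, mm along the optical axis (not along the pixel's ray), 0 where there is no reading.
- imaging.calibration(name): a dict with "vfov" (degrees; the focal length in pixels is half the picture's height over the tangent of half this angle, whatever the lens; pixels are square), "cx", "cy" (the principal point, pixels), "rvec" (rotation vector, rad) and "tvec" (3), from world to camera coordinates, as OpenCV has them. Camera axes: x right, y down, z forward; pixel columns grow to the right and rows downward; lengths in mm; the calibration is good to about 2 mm. A picture is of the moment at which its call begins: read the wrist's pose just before it. calibration takes no time and is no camera call; for the wrist camera it gives the pose at the moment of the call.
- workorder.sign_off(): hands the job in, once; it reports no verdict.
The state is a dict: "time": time; "q": joint angles; "qd": joint speeds; "joint_torque": joint torques, N m; "tcp_pos": TCP position; "tool_rot": TCP orientation; "ft_force": force on the tool from outside, world axes, zero at the start; "torque": the same for the moment, N m; "finger_gap": opening from 0.0 (shut) to 1.0 (fully open).
Only numpy, scipy, OpenCV 4.12 (cv2) and the standard library are available. Lean on these libraries where they do the work, as an engineer would, in place of code of your own. Each camera call takes 0.05 s, during which the arm holds its last target.

## Working session

There is one attempt and no reset: what is moved stays moved. The work goes in short steps, Python scripts to look and compute and a tool call to move; the robot and the scene stay as the last step left them, time stands still between calls to the robot, and variables do not carry over. Pictures are saved under pics/ and viewed, and the job is handed in when it is done.

Besides the shell and the picture viewer there is one more tool, called after "Emit:" by a JSON object that holds its "op" and its "data", one argument or row to a line. move_arm: Moves the arm, as the interface text tells. Its arguments: {"type":"object","properties":{"motion":{"type":"string"}},"required":["motion"]}

```bash
mkdir -p pics
cat > h.py <<'E'
import numpy as np,cv2
from plant import sensors,imaging,workorder
def cam(n):
    c=imaging.calibration(n);im,d=imaging.camera(n);return im,d,c
def pts(d,c):
    H,W=d.shape;f=H/2/np.tan(np.radians(c['vfov'])/2)
    u,v=np.meshgrid(np.arange(W),np.arange(H))
    P=np.stack([(u-c['cx'])/f*d,(v-c['cy'])/f*d,d],-1)
    R=cv2.Rodrigues(np.array(c['rvec'],float))[0];t=np.array(c['tvec'],float).ravel()
    return (P-t)@R
E
python3 - <<'E'
from h import *
s=sensors.get_state();print(s)
for n in ['scene','top']:
    im,d,c=cam(n);print(c);cv2.imwrite(f'pics/{n}0.png',im[:,:,::-1]);np.savez(f'{n}0.npz',im=im,P=pts(d,c),d=d)
E
```

```text
{'time': 0.0, 'q': array([-1.29749114,  0.4267282 ,  0.0738501 ,  1.60662374, -0.03411803,
        1.11081794, -0.06708077]), 'qd': array([ 0.00051598,  0.00019827,  0.00011941, -0.00022319, -0.00176724,
        0.00176891, -0.00160922]), 'joint_torque': array([ 8.42630379e-04, -9.35819077e+01,  3.66710633e+00, -4.54173303e+01,
       -4.88532940e-02,  2.00945197e-02,  1.32345749e-04]), 'tcp_pos': array([276.80268668, 615.13244745, 204.77075673]), 'tool_rot': array([ 0.33061741,  1.54543311, -0.33267678]), 'ft_force': array([-0.16115992, -0.17138253, -0.54015285]), 'torque': array([-0.0110248 ,  0.02567558,  0.03975696]), 'finger_gap': 1.0031888642946647}
{'vfov': 55.144427053115294, 'cx': 260.37708251356105, 'cy': 196.21957167452462, 'rvec': array([ 1.26818165,  2.41336966, -0.77807842]), 'tvec': array([ 326.2018762 , -324.4434296 , 1175.17032673])}
{'vfov': 43.10715589536191, 'cx': 249.48184590733558, 'cy': 191.23391307865344, 'rvec': array([ 2.18078777, -2.21065467,  0.10180129]), 'tvec': array([ -23.83170849,  545.95175219, 1097.44099482])}
```

View pics/scene0.png

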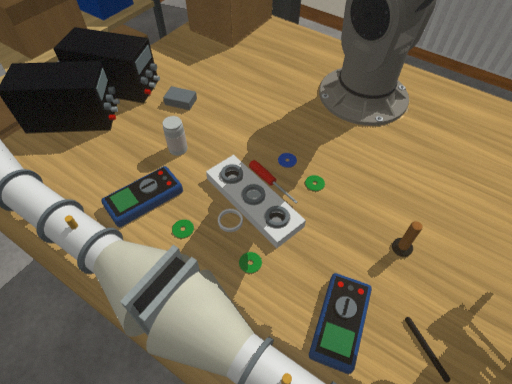

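View pics/top0.png

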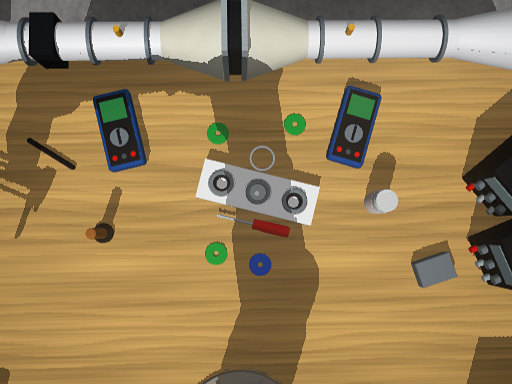

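The pusher is at top-view (100,232), the can at (381,201), and the seats at (221,183), (258,191) and (293,201). Blue and green discs lie loose on the table. I'll enlarge the seats and measure.

Run:
```python
from h import *
a=np.load('top0.npz');b=np.load('scene0.npz')
A=cv2.resize(a['im'][150:230,190:325],(780,462),interpolation=cv2.INTER_CUBIC)
cv2.imwrite('pics/z1.png',A[:,:,::-1])
cv2.imwrite('pics/z2.png',cv2.resize(b['im'][150:250,200:310],(660,600),interpolation=cv2.INTER_CUBIC)[:,:,::-1])
for k,z in (('top',a),('scene',b)):
    P=z['P'];im=z['im'].astype(int)
    print(k,'table z',np.median(P[...,2][(abs(P[...,2])<20)]))
    # holder top: white pixels at z~30
    m=(im.min(-1)>150)&(P[...,2]>22)&(P[...,2]<36)&(abs(P[...,1])<250)&(P[...,0]>350)&(P[...,0]<750)
    n,l,st,ce=cv2.connectedComponentsWithStats(m.astype(np.uint8))
    q=P[m][:,:2].astype(np.float32);print('holder',m.sum(),cv2.minAreaRect(q),np.median(P[m][:,2]))
    # pusher-like
    m=(P[...,2]>50)&(P[...,2]<130)&(P[...,1]>150)&(P[...,1]<450)&(P[...,0]>350)&(P[...,0]<700)
    q=P[m];print('pusher>50',m.sum(),q.min(0),q.max(0),q.mean(0))
    m2=m&(P[...,2]>92);q=P[m2];print('pusher top',len(q), cv2.minEnclosingCircle(q[:,:2].astype(np.float32)) if len(q) else None, np.median(q,0))
    m=(P[...,2]>5)&(P[...,2]<14)&(P[...,1]>200)&(P[...,1]<400)&(P[...,0]>400)&(P[...,0]<560);q=P[m];print('foot',len(q),q.min(0),q.max(0), cv2.minEnclosingCircle(q[:,:2].astype(np.float32)) if len(q) else None)
    m=(P[...,2]>80)&(P[...,2]<120)&(P[...,1]<-150)&(P[...,1]>-400)&(P[...,0]>350)&(P[...,0]<700);q=P[m];print('can',len(q),q.min(0),q.max(0)) if len(q) else 0
T=a['P']
for u,v in [(221,183),(258,191),(293,201),(120,130),(353,127),(270,229),(222,216)]: print(u,v,T[v,u])
```

```text
top table z 0.3369546437537435
holder 2691 ((543.2767944335938, -49.288116455078125), (270.8808288574219, 90.46600341796875), 75.1993637084961) 30.245039216517743
pusher>50 163 [443.45968048 294.16062025  51.04331569] [466.57582787 316.86959398 104.32518999] [455.484004   302.74415215  89.22245005]
pusher top 105 ((454.9337463378906, 306.06024169921875), 11.941505432128906) [455.8906165  305.23381155  98.97007488]
foot 224 [402.89464417 203.39951471   5.00465207] [558.5232147 387.4754331  13.8756923] ((478.8248291015625, 295.4374694824219), 117.89125061035156)
can 476 [ 491.77950738 -345.83391467   80.67505914] [ 542.01462141 -296.91892787  106.94961242]
scene table z -0.620751340000337
holder 844 ((543.3357543945312, -47.449859619140625), (270.386962890625, 91.43751525878906), 75.24462890625) 29.380017069388693
pusher>50 239 [443.88212244 297.74368849  50.18430347] [468.47570259 321.04269576 101.44504123] [461.93378751 309.02274055  83.19126984]
pusher top 101 ((456.2154541015625, 309.611328125), 12.358901023864746) [458.87835706 309.60477856  99.03929306]
foot 177 [437.4423845  286.95914715   5.13847025] [479.31541002 331.93261506  12.86146673] ((456.41644287109375, 309.501708984375), 23.078779220581055)
can 306 [ 493.10335977 -342.86932617   80.42587147] [ 543.06812208 -293.53394346  102.14455456]
221 183 [566.34317157  34.32387379   8.82643816]
258 191 [546.25746126 -51.07050661  14.11285068]
293 201 [ 522.14609253 -131.82667954   12.29815247]
120 130 [687.04621782 260.58036751  38.96232366]
353 127 [ 688.11262406 -269.44042643   41.50931539]
270 229 [458.41294605 -76.62066937  24.90801194]
222 216 [489.65784404  32.50972661  17.11155746]
```

View pics/z1.png

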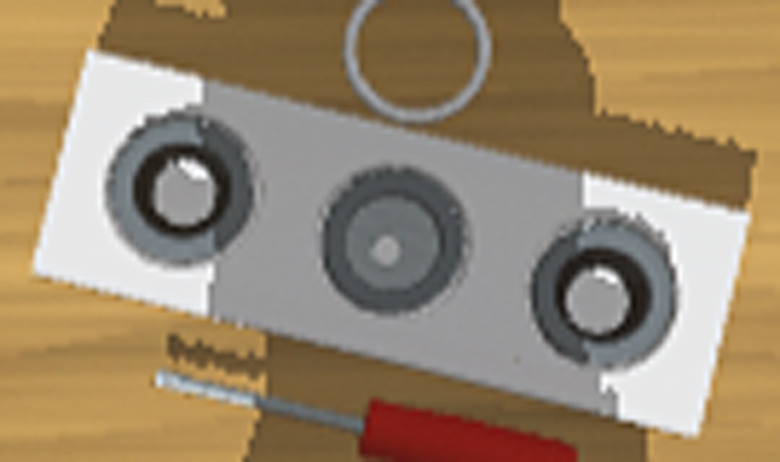

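View pics/z2.png

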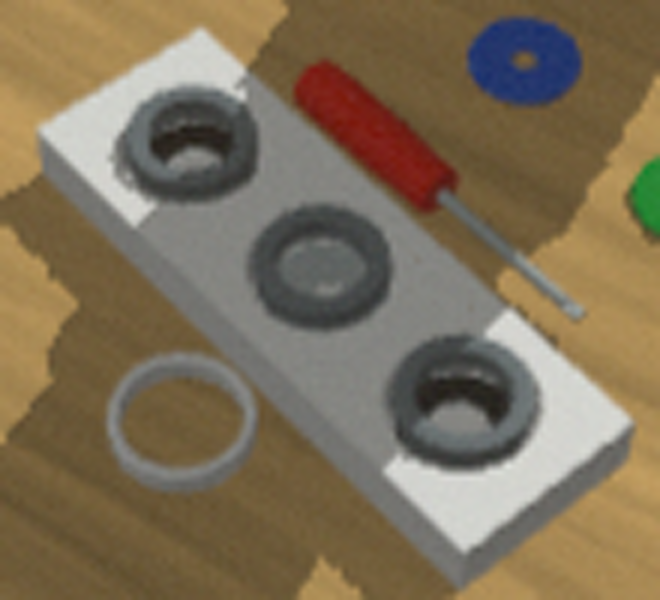

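The middle seat, seat1, holds the steel plate: crop 1 (388,240) shows a grey disc with a small bore. The outer two, at (185,190) and (597,300), show black rings with a wide bore, so they are gaskets. The blue and green discs on the table are decoys. Next I'll work out the approach to the pusher.

```bash
cat >> h.py <<'E'
def go(*t):
    s=sensors.get_state();R=cv2.Rodrigues(s['tool_rot'])[0]
    print('t',s['time'],'tcp',s['tcp_pos'].round(1),'gap',round(s['finger_gap'],3),'F',s['ft_force'].round(1));print(R.round(3))
    for x in t: print(x,'tool shift',(R.T@(np.array(x)-s['tcp_pos'])).round(1))
E
python3 - <<'E'
from h import *
go((455.7,307.8,205),(455.7,307.8,41))
E
```

```text
t 0.1 tcp [276.8 615.2 204.8] gap 1.0 F [ 0.6 -0.3 -0.6]
[[-0.     0.41   0.912]
 [-0.001  0.912 -0.41 ]
 [-1.    -0.001  0.   ]]
(455.7, 307.8, 205) tool shift [ 1.000e-01 -2.069e+02  2.893e+02]
(455.7, 307.8, 41) tool shift [ 164.1 -206.7  289.2]
```

Emit:
{"op": "move_arm", "data": {
  "motion": "100 0 -16 22 0;100 0 -16 22 0;100 0 -16 22 0;100 0 -16 22 0;100 0 -16 22 0;100 0 -16 22 0;100 0 -16 22 0;100 0 -16 22 0"
}}

```text
time: 0.9
tcp_pos: [385.3, 425.4, 205.2]
tool_rot: [0.331, 1.545, -0.332]
ft_force: [-0.3, 0.4, -0.7]
finger_gap: 1.004
```

Emit:
{"op": "move_arm", "data": {
  "motion": "100 0 -16 22 0;100 0 -16 22 0;100 0 -16 22 0;100 0 -16 22 0;100 0 -15 25 0;100 0 0 0 0;100 0 0 0 0;100 0 0 0 0"
}}

```text
time: 1.7
tcp_pos: [455.0, 308.9, 205.3]
tool_rot: [0.331, 1.546, -0.331]
ft_force: [0.2, -0.4, -0.8]
finger_gap: 1.001
```

Run:
```python
from h import *
go((455.7,307.8,205),(455.7,307.8,41))
im,d,c=cam('wrist');cv2.imwrite('pics/w1.png',im[:,:,::-1]);P=pts(d,c)
m=(P[...,2]>92)&(P[...,2]<110)&(np.hypot(P[...,0]-456,P[...,1]-308)<40);q=P[m]
if len(q): print(len(q),cv2.minEnclosingCircle(q[:,:2].astype(np.float32)),q.mean(0))
```

```text
t 1.7 tcp [455.  308.9 205.3] gap 1.001 F [ 0.2 -0.4 -0.8]
[[-0.     0.409  0.912]
 [-0.     0.912 -0.409]
 [-1.    -0.    -0.   ]]
(455.7, 307.8, 205) tool shift [ 0.3 -0.7  1.1]
(455.7, 307.8, 41) tool shift [164.3  -0.7   1.2]
519 ((455.1479187011719, 309.24481201171875), 12.010016441345215) [454.00744453 309.38072318  99.62478081]
```

View pics/w1.png

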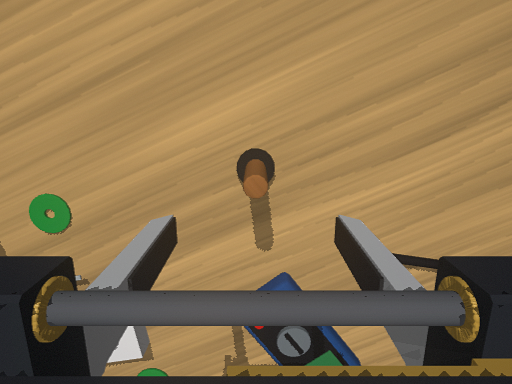

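The wrist view shows the pusher upright at (256,175), centred between the jaws. The measured centre is (455.1, 309.2), within 1 mm of the TCP. I'll descend 164 mm and grip.

Emit:
{"op": "move_arm", "data": {
  "motion": "100 25 0 0 0;100 25 0 0 0;100 25 0 0 0;100 25 0 0 0;100 25 0 0 0;100 20 0 0 0;100 12 0 0 0;100 7 0 0 0"
}}

```text
time: 2.55
tcp_pos: [455.0, 308.5, 40.6]
tool_rot: [0.33, 1.546, -0.332]
ft_force: [0.3, 0.2, 0.1]
finger_gap: 0.999
```

Emit:
{"op": "move_arm", "data": {
  "motion": "100 0 0 0 0;20 0 0 0 0;0 0 0 0 0;0 0 0 0 0;0 0 0 0 0;0 0 0 0 0;0 0 0 0 0;0 0 0 0 0"
}}

```text
time: 3.35
tcp_pos: [455.6, 308.1, 41.5]
tool_rot: [0.332, 1.545, -0.332]
ft_force: [1.5, -0.8, 0.5]
finger_gap: 0.443
```

Run:
```python
from h import *
go()
im,d,c=cam('wrist');cv2.imwrite('pics/w2.png',im[:,:,::-1])
```

```text
t 3.35 tcp [455.6 308.1  41.5] gap 0.443 F [ 1.5 -0.8  0.5]
[[-0.     0.41   0.912]
 [-0.     0.912 -0.41 ]
 [-1.    -0.    -0.   ]]
```

View pics/w2.png

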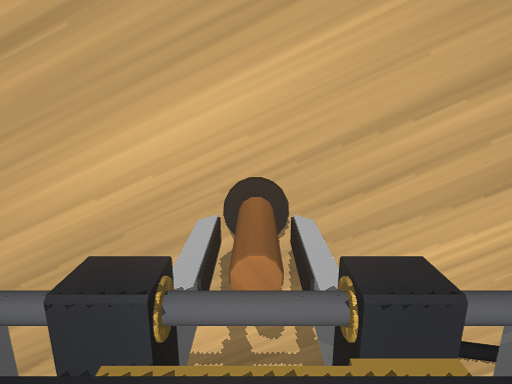

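Wrist view: the stem at (257,245) is between the jaws and the fingers are still closing.

Emit:
{"op": "move_arm", "data": {
  "motion": "0 0 0 0 0;0 0 0 0 0;0 0 0 0 0;0 0 0 0 0;0 0 0 0 0;0 0 0 0 0;0 0 0 0 0;0 0 0 0 0"
}}

```text
time: 4.2
tcp_pos: [455.5, 308.1, 41.4]
tool_rot: [0.332, 1.545, -0.332]
ft_force: [0.3, 0.1, -2.0]
finger_gap: 0.257
```

Emit:
{"op": "move_arm", "data": {
  "motion": "0 -5 0 0 0;0 -10 0 0 0;0 -15 0 0 0;0 -15 0 0 0;0 -15 0 0 0;0 -10 0 0 0;0 0 0 0 0;0 0 0 0 0"
}}

```text
time: 5.0
tcp_pos: [455.4, 308.2, 111.5]
tool_rot: [0.332, 1.545, -0.331]
ft_force: [-1.0, -0.4, -2.5]
finger_gap: 0.249
```

Run:
```python
from h import *
go((543.3,-48.4,111))
for n in ['wrist','scene','top']:
    im,d,c=cam(n);cv2.imwrite(f'pics/{n}3.png',im[:,:,::-1]);P=pts(d,c)
    s=sensors.get_state()['tcp_pos']
    r=np.hypot(P[...,0]-s[0],P[...,1]-s[1])
    for lo,hi in ((68,85),(150,165),):
        m=(P[...,2]>lo)&(P[...,2]<hi)&(r<28);q=P[m]
        if len(q): print(n,lo,len(q),q.mean(0).round(1),[round(x,1) for x in cv2.minEnclosingCircle(q[:,:2].astype(np.float32))[0]])
```

```text
t 5.0 tcp [455.4 308.2 111.5] gap 0.249 F [-1.  -0.4 -2.5]
[[ 0.     0.41   0.912]
 [ 0.     0.912 -0.41 ]
 [-1.     0.    -0.   ]]
(543.3, -48.4, 111) tool shift [   0.4 -289.1  226.4]
wrist 68 1587 [445.  313.3  79.9] [454.5, 309.0]
wrist 150 1520 [447.1 312.3 158. ] [447.3, 312.2]
scene 68 238 [464.3 308.3  78.2] [456.3, 308.8]
scene 150 146 [464.2 308.2 157.8] [456.3, 308.8]
top 68 52 [468.3 294.4  78.3] [468.5, 296.1]
```

View pics/wrist3.png

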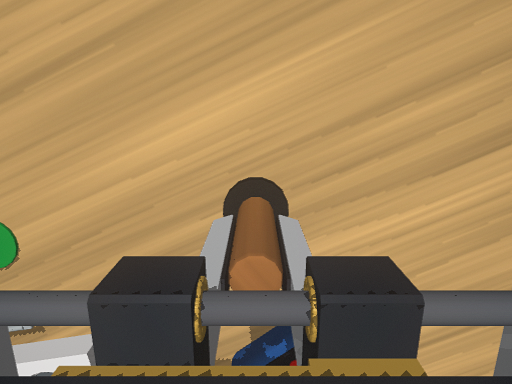

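View pics/scene3.png

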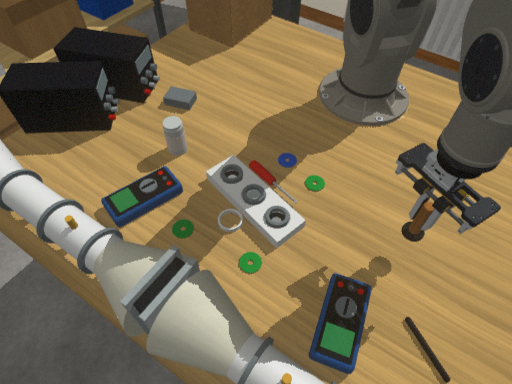

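Emit:
{"op": "move_arm", "data": {
  "motion": "0 0 -18 14 0;0 0 -18 14 0;0 0 -18 14 0;0 0 -18 14 0;0 0 -18 14 0;0 0 -18 14 0;0 0 -18 14 0;0 0 -18 14 0"
}}

```text
time: 5.95
tcp_pos: [498.4, 129.8, 110.9]
tool_rot: [0.331, 1.546, -0.332]
ft_force: [0.9, 0.8, -1.8]
finger_gap: 0.252
```

Emit:
{"op": "move_arm", "data": {
  "motion": "0 0 -18 14 0;0 0 -18 14 0;0 0 -18 14 0;0 0 -18 14 0;0 0 -18 14 0;0 0 -18 14 0;0 0 -18 14 0;0 0 -19 16 0"
}}

```text
time: 6.75
tcp_pos: [542.8, -48.9, 110.9]
tool_rot: [0.331, 1.546, -0.332]
ft_force: [0.4, 0.3, -2.1]
finger_gap: 0.247
```

Emit:
{"op": "move_arm", "data": {
  "motion": "0 0 0 0 0;0 0 0 0 0;0 0 0 0 0;0 0 0 0 0;0 0 0 0 0;0 0 0 0 0;0 0 0 0 0;0 0 0 0 0"
}}

```text
time: 7.55
tcp_pos: [543.0, -48.0, 111.5]
tool_rot: [0.332, 1.545, -0.332]
ft_force: [0.9, 0.3, -1.6]
finger_gap: 0.25
```

Run:
```python
from h import *
go((543.3,-48,111))
for n in ['wrist','scene','top']:
    im,d,c=cam(n);cv2.imwrite(f'pics/{n}4.png',im[:,:,::-1]);P=pts(d,c)
    s=sensors.get_state()['tcp_pos']
    r=np.hypot(P[...,0]-s[0],P[...,1]-s[1])
    m=(P[...,2]>68)&(P[...,2]<85)&(r<28);q=P[m]
    if len(q): print(n,'foot',len(q),[round(x,1) for x in cv2.minEnclosingCircle(q[:,:2].astype(np.float32))[0]])
    m=(im.min(-1)>110)&(P[...,2]>22)&(P[...,2]<36)&(np.hypot(P[...,0]-543,P[...,1]+48)<160);q=P[m]
    if len(q)>5: print(n,'holder',len(q),cv2.minAreaRect(q[:,:2].astype(np.float32)))
```

```text
t 7.55 tcp [543.  -48.  111.5] gap 0.25 F [ 0.9  0.3 -1.6]
[[-0.     0.41   0.912]
 [-0.     0.912 -0.41 ]
 [-1.    -0.    -0.   ]]
(543.3, -48, 111) tool shift [0.5 0.1 0.2]
wrist foot 1592 [541.5, -47.0]
wrist holder 19359 ((543.5802001953125, -47.20362854003906), (271.2632751464844, 90.9273452758789), 75.18559265136719)
scene foot 186 [543.7, -46.8]
scene holder 2021 ((543.816162109375, -47.02546691894531), (271.8675231933594, 91.89595031738281), 75.3528823852539)
top holder 643 ((543.2520141601562, -48.7369384765625), (269.704833984375, 90.29334259033203), 75.16548919677734)
```

View pics/wrist4.png

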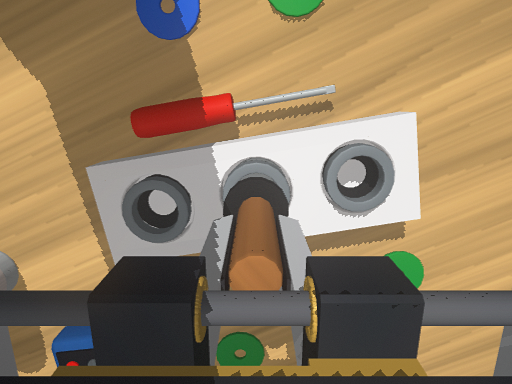

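View pics/scene4.png

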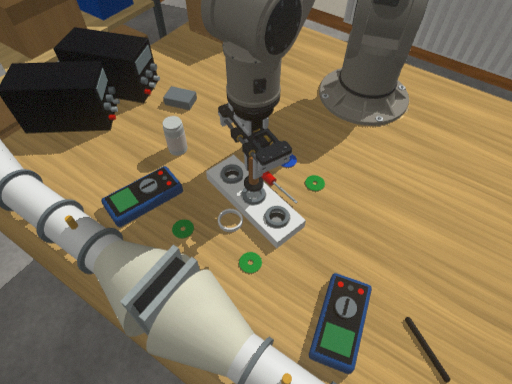

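The foot is centred over seat1 to within 1–2 mm, with the wrist and scene cameras agreeing. Its underside is about 70 mm up, so I'll go down 30 mm and then press slowly.

Emit:
{"op": "move_arm", "data": {
  "motion": "0 10 0 0 0;0 10 0 0 0;0 8 0 0 0;0 2 0 0 0;0 2 0 0 0;0 2 0 0 0;0 2 0 0 0;0 0 0 0 0"
}}

```text
time: 8.5
tcp_pos: [543.1, -48.2, 75.4]
tool_rot: [0.332, 1.545, -0.332]
ft_force: [-0.2, -0.7, -0.2]
finger_gap: 0.254
```

Run:
```python
from h import *
go()
im,d,c=cam('wrist');cv2.imwrite('pics/w5.png',im[:,:,::-1]);P=pts(d,c)
```

```text
t 8.5 tcp [543.1 -48.2  75.4] gap 0.254 F [-0.2 -0.7 -0.2]
[[ 0.     0.41   0.912]
 [-0.     0.912 -0.41 ]
 [-1.    -0.     0.   ]]
```

View pics/w5.png

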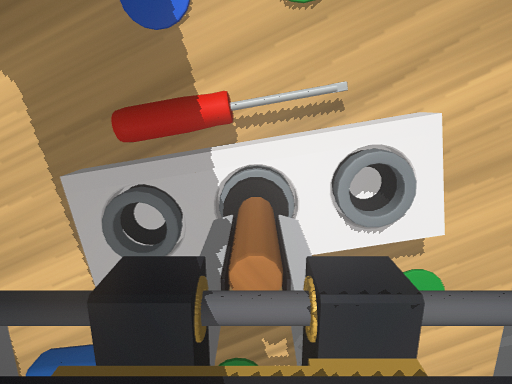

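The view shows the foot at (256,215) in contact with the middle ring, the outer rings still up, and about half the travel used. I'll press on to near flush.

Emit:
{"op": "move_arm", "data": {
  "motion": "0 1 0 0 0;0 1 0 0 0;0 1 0 0 0;0 0.7 0 0 0;0 0 0 0 0;0 0 0 0 0;0 0 0 0 0;0 0 0 0 0"
}}

```text
time: 9.35
tcp_pos: [543.1, -48.2, 71.8]
tool_rot: [0.332, 1.545, -0.332]
ft_force: [-0.7, -0.1, -1.6]
finger_gap: 0.254
```

Emit:
{"op": "move_arm", "data": {
  "motion": "0 -5 0 0 0;0 -10 0 0 0;0 -15 0 0 0;0 -20 0 0 0;0 0 0 0 0;0 0 0 0 0;0 0 0 0 0;0 0 0 0 0"
}}

```text
time: 10.15
tcp_pos: [542.6, -48.1, 121.1]
tool_rot: [0.331, 1.546, -0.332]
ft_force: [0.2, -0.3, -1.5]
finger_gap: 0.251
```

Run:
```python
from h import *
go()
im,d,c=cam('wrist');cv2.imwrite('pics/w6.png',im[:,:,::-1]);P=pts(d,c)
w=np.radians(75.19);H=np.array([543.4,-47.6]);ey=np.array([-np.cos(w),-np.sin(w)])  # long axis
for k in (-85,0,85):
    p=H+k*ey*-1;r=np.hypot(P[...,0]-p[0],P[...,1]-p[1]);m=(r>21)&(r<26)&(P[...,2]>20)&(P[...,2]<50);q=P[m]
    print(k,p,m.sum(),np.percentile(q[:,2],[25,50,75]).round(1))
m=(im.min(-1)>110)&(P[...,2]>22)&(P[...,2]<36);print('top',np.median(P[m][:,2]))
```

```text
t 10.15 tcp [542.6 -48.1 121.1] gap 0.251 F [ 0.2 -0.3 -1.5]
[[-0.001  0.41   0.912]
 [-0.     0.912 -0.41 ]
 [-1.    -0.001 -0.001]]
-85 [ 521.67276779 -129.77619717] 962 [37.9 38.3 38.8]
0 [543.4 -47.6] 491 [29.7 30.2 30.6]
85 [565.12723221  34.57619717] 1037 [37.8 38.2 38.7]
top 30.185084070957444
```

View pics/w6.png

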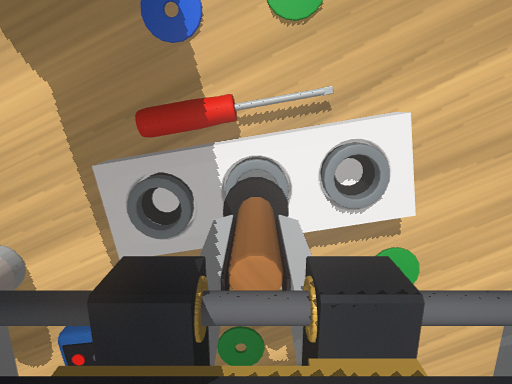

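The middle ring at (256,185) is now flush at 30.2 mm, and the outer two are still at about 38.2 mm. I'll carry the pusher back to its spot.

Emit:
{"op": "move_arm", "data": {
  "motion": "0 0 18 -14 0;0 0 18 -14 0;0 0 18 -14 0;0 0 18 -14 0;0 0 18 -14 0;0 0 18 -14 0;0 0 18 -14 0;0 0 18 -14 0"
}}

```text
time: 11.0
tcp_pos: [499.5, 129.9, 121.4]
tool_rot: [0.331, 1.546, -0.332]
ft_force: [-0.2, 0.4, -1.7]
finger_gap: 0.249
```

Emit:
{"op": "move_arm", "data": {
  "motion": "0 0 18 -14 0;0 0 18 -14 0;0 0 18 -14 0;0 0 18 -14 0;0 0 18 -14 0;0 0 18 -14 0;0 0 18 -14 0;0 0 19 -16 0"
}}

```text
time: 11.8
tcp_pos: [455.2, 308.7, 121.3]
tool_rot: [0.331, 1.546, -0.333]
ft_force: [0.1, -0.1, -1.7]
finger_gap: 0.253
```

Emit:
{"op": "move_arm", "data": {
  "motion": "0 15 0 0 0;0 15 0 0 0;0 10 0 0 0;0 0 0 0 0;0 0 0 0 0;0 0 0 0 0;0 0 0 0 0;0 0 0 0 0"
}}

```text
time: 12.6
tcp_pos: [455.8, 308.3, 82.2]
tool_rot: [0.332, 1.545, -0.331]
ft_force: [-0.9, -0.4, -1.4]
finger_gap: 0.249
```

Run:
```python
from h import *
go((455.5,308.2,41.6))
s=sensors.get_state()['tcp_pos']
for n in ['scene','wrist']:
    im,d,c=cam(n);cv2.imwrite(f'pics/{n}7.png',im[:,:,::-1]);P=pts(d,c)
    r=np.hypot(P[...,0]-s[0],P[...,1]-s[1])
    for lo,hi in ((s[2]-41-6,s[2]-41+16),(s[2]+50,s[2]+65)):
        m=(P[...,2]>lo)&(P[...,2]<hi)&(r<(28 if lo<60 else 13));q=P[m]
        print(n,len(q),q.mean(0).round(1),np.percentile(q[:,2],[5,50,95]).round(1),[round(x,1) for x in cv2.minEnclosingCircle(q[:,:2].astype(np.float32))[0]])
```

```text
t 12.6 tcp [455.8 308.3  82.2] gap 0.249 F [-0.9 -0.4 -1.4]
[[ 0.     0.41   0.912]
 [ 0.     0.912 -0.41 ]
 [-1.     0.001  0.   ]]
(455.5, 308.2, 41.6) tool shift [40.6 -0.2 -0.2]
scene 230 [464.7 308.5  49.5] [42.6 50.  53.3] [457.4, 309.6]
scene 100 [458.9 306.2 139.1] [134.  139.6 143.1] [456.4, 307.6]
wrist 1601 [445.2 313.3  50.6] [46.6 50.9 52.1] [454.7, 309.1]
wrist 2223 [451.7 310.3 139.9] [134.5 140.6 141.9] [455.8, 308.3]
```

View pics/scene7.png

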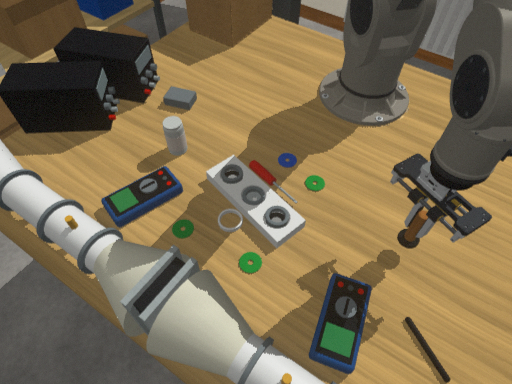

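The pusher at (410,235) hangs upright and hasn't slipped, with its underside about 41 mm up. I'll lower it gently to contact.

Emit:
{"op": "move_arm", "data": {
  "motion": "0 10 0 0 0;0 10 0 0 0;0 10 0 0 0;0 6 0 0 0;0 2 0 0 0;0 1 0 0 0;0 1 0 0 0;0 0 0 0 0"
}}

```text
time: 13.5
tcp_pos: [455.7, 308.3, 41.9]
tool_rot: [0.332, 1.545, -0.331]
ft_force: [0.1, 0.1, -2.4]
finger_gap: 0.25
```

Emit:
{"op": "move_arm", "data": {
  "motion": "0 0.5 0 0 0;0 0.5 0 0 0;0 0 0 0 0;0 0 0 0 0;0 0 0 0 0;0 0 0 0 0;0 0 0 0 0;0 0 0 0 0"
}}

```text
time: 14.3
tcp_pos: [455.8, 308.4, 41.4]
tool_rot: [0.332, 1.545, -0.331]
ft_force: [-2.0, -0.8, 7.1]
finger_gap: 0.251
```

It's on the table, with 7 N upward. Now I'll open slowly.

Emit:
{"op": "move_arm", "data": {
  "motion": "28 0 0 0 0;32 0 0 0 0;40 0 0 0 0;50 0 0 0 0;60 0 0 0 0;80 0 0 0 0;100 0 0 0 0;100 0 0 0 0"
}}

```text
time: 15.1
tcp_pos: [455.5, 308.2, 40.7]
tool_rot: [0.332, 1.545, -0.332]
ft_force: [-0.3, 0.4, 0.1]
finger_gap: 0.785
```

Emit:
{"op": "move_arm", "data": {
  "motion": "100 0 0 0 0;100 0 0 0 0;100 0 0 0 0;100 0 0 0 0;100 0 0 0 0;100 0 0 0 0;100 0 0 0 0;100 0 0 0 0"
}}

```text
time: 15.9
tcp_pos: [455.6, 308.2, 40.8]
tool_rot: [0.332, 1.545, -0.332]
ft_force: [1.4, -0.4, 0.1]
finger_gap: 1.0
```

Run:
```python
from h import *
go()
im,d,c=cam('wrist');cv2.imwrite('pics/w8.png',im[:,:,::-1])
```

```text
t 15.9 tcp [455.6 308.2  40.8] gap 1.0 F [ 1.4 -0.4  0.1]
[[-0.     0.41   0.912]
 [-0.     0.912 -0.41 ]
 [-1.    -0.    -0.   ]]
```

View pics/w8.png

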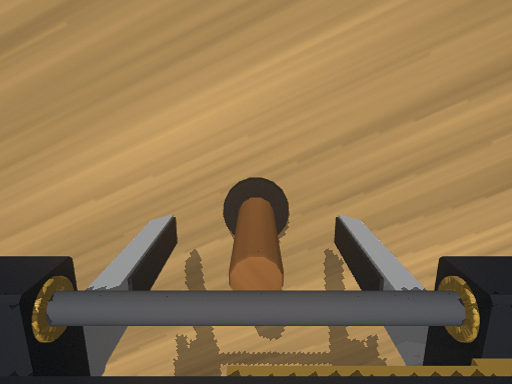

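The pusher stands free at (256,240) with the jaws clear of it on both sides, so I'll lift away.

Emit:
{"op": "move_arm", "data": {
  "motion": "100 -10 0 0 0;100 -20 0 0 0;100 -25 0 0 0;100 -25 0 0 0;100 -25 0 0 0;100 -25 0 0 0;100 -25 0 0 0;100 -10 0 0 0"
}}

```text
time: 16.75
tcp_pos: [456.3, 308.6, 208.7]
tool_rot: [0.334, 1.543, -0.33]
ft_force: [0.2, -0.5, -0.1]
finger_gap: 0.999
```

Emit:
{"op": "move_arm", "data": {
  "motion": "100 0 0 0 0;100 0 0 0 0;100 0 0 0 0;100 0 0 0 0;100 0 0 0 0;100 0 0 0 0;100 0 0 0 0;100 0 0 0 0"
}}

```text
time: 17.55
tcp_pos: [455.6, 308.1, 205.7]
tool_rot: [0.332, 1.545, -0.332]
ft_force: [-0.3, -0.3, -0.3]
finger_gap: 1.0
```

Run:
```python
from h import *
go()
im,d,c=cam('wrist');cv2.imwrite('pics/w9.png',im[:,:,::-1]);P=pts(d,c)
r=np.hypot(P[...,0]-455.5,P[...,1]-308.2)
for lo,hi,R in ((92,110,40),(5,14,30)):
    m=(P[...,2]>lo)&(P[...,2]<hi)&(r<R);q=P[m];print(lo,len(q),cv2.minEnclosingCircle(q[:,:2].astype(np.float32)),np.median(q[:,2]))
im,d,c=cam('top');cv2.imwrite('pics/top9.png',im[:,:,::-1]);P=pts(d,c)
for p in ((521.7,-129.8),(543.4,-47.6),(565.1,34.6)):
    r=np.hypot(P[...,0]-p[0],P[...,1]-p[1]);m=(r>21)&(r<26);print(p,np.median(P[m][:,2]).round(1))
im0=np.load('top0.npz')['im'];D=np.abs(im.astype(int)-im0).max(-1)>40;D[:,:]=D;cv2.imwrite('pics/diff9.png',(D*255).astype(np.uint8))
```

```text
t 17.55 tcp [455.6 308.1 205.7] gap 1.0 F [-0.3 -0.3 -0.3]
[[-0.     0.41   0.912]
 [-0.     0.912 -0.41 ]
 [-1.    -0.    -0.   ]]
92 513 ((455.2544860839844, 309.0171203613281), 11.984763145446777) 99.89536671331685
5 617 ((455.01568603515625, 308.9457092285156), 22.855573654174805) 10.187595925036238
(521.7, -129.8) 38.1
(543.4, -47.6) 30.1
(565.1, 34.6) 38.1
```

View pics/top9.png

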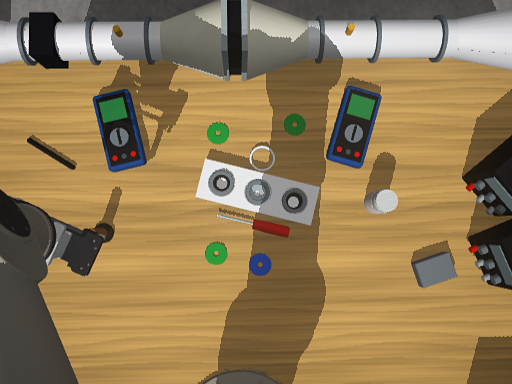

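View pics/w9.png

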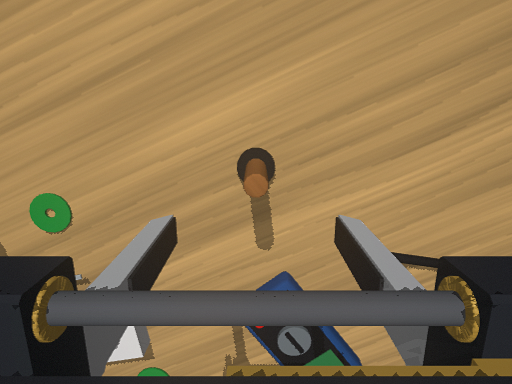

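The pusher stands upright at (256,175) in the wrist view, and its top and foot centres agree to within 0.3 mm. In the top view the bystanders have not moved, and the middle ring at (258,191) is flush.

```bash
python3 -c "
from plant import workorder
print(workorder.sign_off())"
```

```text
the job is handed in; nothing more can be done
None
```

The retainer over the steel plate is snapped home, and the pusher is back standing upright and released at its original spot. I handed the job in at about 17.6 s; it reported no verdict.

- **Seat:** the plate was in the middle seat (seat1). It showed a grey disc with a small bore, while the outer two showed black gaskets.
- **Retainers:** after the press, the middle ring measured 30.1 mm above the table, flush with the holder. The other two are still up at 38.1 mm. The grip on the pusher held throughout, with the opening steady at about 0.25.
- **Pusher:** its top and foot centres agree to within 0.3 mm, and its top is at 99.9 mm. The gripper is fully open and 165 mm higher, touching nothing.
- **Surroundings:** the multimeters, can and screwdriver look unmoved in the top view. I judged that by eye and did not measure it.
- **Disagreement:** the cameras differed by 2–3 mm on absolute positions. The wrist and scene views agreed to within 1–2 mm that the foot was centred on the seat, which was enough for the press.

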